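# Hold the dusting stencil over the sponge cake

### The arm

A 6-joint arm with a two-finger parallel gripper is mounted at the origin on a cart in front of the work surface, level with it; the furniture and walls round the work are solid. World frame = base frame: x ahead of the robot, y to its left, z up, the work surface at z = 0. Lengths are in m, angles in rad, forces in N, time in s.
With the tool pointing down it reaches from about 0.275 to 0.75 m from the base axis. Payload 10.2 kg.
Tool frame: the origin (TCP) lies at the very end of the fingers, on their centre line; the grasp point (between the pads) lies 19 mm behind it; z points along the fingers, y is the line along which they close (so a half turn about z gives the same grasp; the last joint's range is limited). The gripper opens to 85 mm and grips with 20 to 120 N. Pads are 22 mm wide; open, the fingers measure 114 mm over their backs; the gripper's body (76 mm by 85 mm) begins 54 mm behind the grasp point. The pads swing forward as they close: fully open they stand 13 mm farther back than shut.
Start: joints at [0.979, 0.313, 1.498, -0, 1.331, -0.223], TCP at [0.189, 0.49, 0.231] pointing down, gripper open.
Joint ranges: [-2.94, 2.94], [-0.97, 2.17], [0.19, 2.56], [-1.23, 4.37], [0.02, 3.11], [-2.88, 2.88]. Speed limits (rad/s): [2.39, 2.39, 3.01, 3.14, 3.14, 3.14].

### API

Orientations are given as a unit quaternion [w, x, y, z].
In Python, from station import env gives the robot as it stands. The module is installed in compiled form; this text tells all that it offers.
- The arm moves only by the tool send_rows, never from a script. Its argument "plan" is a list of rows, each an object with "jaw": the finger opening in cm, from 0 to 8.54; "slide": the shift along the tool's x, y, z in cm, a list of three; "yaw": the turn about the tool's z in rad. In form: [{"jaw": jaw, "slide": [x, y, z], "yaw": yaw}, ...]. A call has 1 to 5 rows; each row shifts and turns the commanded pose from where the row before left it, along the tool's axes as they then stand; what a row does not reach is not made up. A row lasts 1/12 s, in which the tool goes at most 41.7 mm and 7.16 degrees, less where a joint would pass 70% of its speed; a pose out of reach is approached as far as the arm can. A call is refused whole if a number of a shift passes 4.17 or a number of a turn 0.125, either way. A call with a gripper value outside its range is refused whole. The fingers move at their own pace and stop on an object; "newtons" is the grip in N (left out, the last holds). Time passes only in rows, so rows that do not move let the fingers close. It gives the time, the measured TCP pose, the force, the opening and the grip force at its end, in the units of the state.
- env.sense(): the state, without advancing time (a new reading comes with each control period).
- env.read_camera(name): name is "side" or "top" or "wrist"; returns a dict with "frame" (480x640x3 uint8, red, green, blue), "depth" (480x640 float32, m along the optical axis (not along the pixel's ray), 0 where there is no reading), "fx", "fy", "cx", "cy" (pixels), "R" (3x3) and "t" (3): a world point X has camera coordinates R X + t; the wrist camera has in their place "T_tool_cam" (4x4, takes a point from camera to tool coordinates, whose origin is the TCP and whose axes are the flange's). Camera axes: x right, y down, z forward; pixel columns grow to the right and rows downward; lengths in m; the calibration is good to about 2 mm. A picture is of the moment at which its call begins: read the wrist's pose just before it.
- env.hand_in(): hands the job in; it is judged then, once.
Trained networks look in a picture, given as the dict that the camera call returned (one of the last four; its "shot" number tells which), for a name from the list of things; names that differ only in an ending like _2 or _b are one class to them, and where a whole thing is asked for, a point or a joint stands for the part that bears it (a point fixed in the world has none). Each returns a list of dicts, best first, with "score" (0 to 1); they miss things now and then, are a little off and sometimes report something else, mostly with a low value. They report only what shows in the picture. A call takes as long as a camera call. They do not tell look-alikes from the thing itself.
- env.spot_in(target, picture): "bbox" ([centre column, centre row, width, height] as shares, 0 to 1, of the picture: columns of its width, rows of its height, round what is visible of it).
- env.trace(target, picture): "pixels" (480x640 bool, what is visible of it) and "bbox" ([centre column, centre row, width, height] as shares, 0 to 1, of the picture: columns of its width, rows of its height, round what is visible of it).
- env.tip_of(target, picture): "point" ([row, column] as shares, 0 to 1, of the picture: columns of its width, rows of its height: a listed point, or the origin of a listed thing).
The state is a dict: "time_s": time; "joint_pos": joint angles; "qd": joint speeds; "effort": joint torques, N m; "tool_pos": TCP position; "eef_rot": TCP orientation; "ft_force": force on the tool from outside, world axes, zero at the start; "ft_torque": the same for the moment, N m; "gripper_width": opening from 0.0 (shut) to 1.0 (fully open); "grasp_force": force on a finger pad.
Only numpy, scipy, OpenCV 4.12 (cv2) and the standard library are available. Lean on these libraries where they do the work, as an engineer would, in place of code of your own. Each camera call takes 0.05 s, during which the arm holds its last target. There are 200 camera calls.

### The job

I am about to dust the sponge cake with sugar: set the sieve lid on the open dredger, fully home and let go of it, then pick up the stencil by its handle, lift it clear over the things standing between, and hold it level about a centimetre above the cake, its sheet centred over the cake and squared up with it lengthways (handle at whichever end suits). The cake must never be touched, plate, dredger and bystanders stay standing where they are, and you finish still holding the stencil there.

Things in the scene. Friction and masses are not known exactly. Their poses are not given: they have to be found in the camera images.
- lid: sieve lid: round steel cap, 57 mm across, 22 mm high at the edge, with a perforated, slightly domed top (25 mm at the middle); top 3 mm thick, hollow below (53 mm inside, 19 mm deep). Lies on the worktop open side down. Origin: centre of its lower edge; z up. Fully home, its origin is 66 mm above the dredger's
- dredger: sugar dredger, open: round steel can, 57 mm across, 85 mm high, upright; above 65 mm it steps in to a neck 50 mm across, the rim tapered to 45 mm. The lid slips over the neck with 1.7 mm play all round and rests on the rim, flush with the can, its top edge then 88 mm above the can's foot; no latch, no push needed. Origin: centre of its underside; z up
- stencil: dusting stencil lying flat: perforated metal sheet 130 x 78 x 3 mm; at one short end a neck rises to a wooden handle parallel to the sheet. Origin: centre of the sheet's underside; x lengthways from handle to free end, z up. Handle: bar 15 mm wide (y), 16 mm high, from x = -88 to -180 mm, its middle 30 mm above the underside. About 80 g, balances some 35 mm behind the origin
- stencil_grip (a point): point in the wooden handle of the stencil near its neck, at (-0.112, 0, 0.030) in the stencil's frame, the middle of the handle's width and height; pinch here across the 15 mm width
- stencil_mid (a point): centre of the underside of the stencil's sheet (the same as the stencil's origin)
- cake: small oblong two-layer sponge cake with a dark jam and cream line round its middle, 104 (x) x 56 (y) x 45 mm high, flat on top, loose on the plate. Origin: centre of its underside; x along its length, z up.
- cake_top (a point): centre of the cake's flat top face, 45 mm above the cake's origin
- plate: round white plate under the cake, 160 mm across, 13 mm high at the rim, loose. Origin: centre of its underside.
- sugar_pot: green pot with a round wooden lid and knob, 76 mm across, 100 mm high; bystander. Origin: centre of its underside.
- spice_jar: glass spice jar with a dark cap, 41 mm across, 105 mm high, the nearer of two; bystander. Origin: centre of its underside.
- spice_jar_back: the spice jar farther back, same size; bystander. Origin: centre of its underside.
- timer: wind-up kitchen timer, white and grey drum 62 mm across, 50 mm high; bystander. Origin: centre of its underside.
- fork: table fork lying flat at the right edge, 193 x 26 x 15 mm; bystander. Origin: its middle, underside.
Not all that is in view belongs to the job. There is more than one size of the cake; the one meant has the size given above.

How it is judged:
By the outcome, as a careful person would: the job done as asked, in the order asked, and still so for the second after the job is handed in, while the arm keeps its last pose, push and grip.
It also fails if it takes over 64 s, if anything falls off the work surface, if the arm or the gripper's body presses on something with over 40 N, if the wrist force passes 120 N, or if a joint passes its speed limit or range.

## Working session

There is one attempt and no reset: what is moved stays moved. The work goes in short steps, Python scripts to look and compute and a tool call to move; the robot and the scene stay as the last step left them, time stands still between calls to the robot, and variables do not carry over. Pictures are saved under pics/ and viewed, at most 10 in all, crops included, and the job is handed in when it is done.

Besides the shell and the picture viewer there is one more tool, called after ">>>" as name(argument=value, ...), one argument or row to a line, values as JSON. send_rows: Moves the arm, as the interface text tells. Its arguments: {"type":"object","properties":{"plan":{"type":"array","items":{"type":"object","properties":{"jaw":{"type":"number"},"slide":{"type":"array","items":{"type":"number"}},"yaw":{"type":"number"}}}},"newtons":{"type":"number"}},"required":["plan"]}

```bash
mkdir -p pics
cat > h.py <<'E'
import numpy as np, cv2
from station import env
def world(p):
    v,u=np.mgrid[0:480,0:640]; d=p["depth"]
    c=np.stack([(u-p["cx"])/p["fx"]*d,(v-p["cy"])/p["fy"]*d,d],-1)
    w=(c-p["t"])@p["R"]; w[d==0]=np.nan
    return w
E
python3 - <<'E'
from h import *
s=env.sense(); print(s)
for n in("top","side"):
    p=env.read_camera(n); cv2.imwrite(f"pics/{n}0.png",p["frame"][:,:,::-1]); np.save(n+"_w.npy",world(p)); np.save(n+"_f.npy",p["frame"])
    print(n,p["fx"],p["cx"],p["R"].round(3).tolist(),p["t"])
    W=world(p)
    for k in["lid","dredger","stencil","cake","plate","sugar_pot","spice_jar","timer","fork"]:
        for r in env.trace(k,p)[:4]:
            if r["score"]<.2: continue
            m=r["pixels"]; q=W[m]; q=q[~np.isnan(q[:,0])]
            b=np.array(r["bbox"])*[640,480,640,480]
            print(k,round(r["score"],2),b.round(),m.sum(),np.percentile(q,2,0).round(3),np.percentile(q,98,0).round(3))
E
```

```text
{'time_s': 0.0, 'joint_pos': array([ 9.78629756e-01,  3.13470644e-01,  1.49843791e+00, -1.96691667e-05,
        1.33097921e+00, -2.23371285e-01]), 'qd': array([ 3.62546921e-04, -1.08547088e-03, -4.67843038e-05, -2.99632984e-04,
       -7.56768237e-04,  1.04936835e-04]), 'effort': array([-3.76307153e-04, -4.12262678e+01, -2.59739166e+01, -2.16566427e-04,
        4.23388265e-03,  3.19953216e-06]), 'tool_pos': array([0.18911566, 0.48948453, 0.2307242 ]), 'eef_rot': array([-2.48028146e-04,  1.83352081e-01,  9.83047097e-01, -5.98250214e-04]), 'ft_force': array([ 0.41610399,  0.26884553, -0.17906458]), 'ft_torque': array([ 0.0379026 , -0.05972844, -0.0104939 ]), 'grasp_force': 0.0, 'gripper_width': 0.9988456798084482}
top 514.4355555199855 318.7875421450107 [[-0.017, -1.0, -0.008], [-0.984, 0.018, -0.178], [0.178, 0.005, -0.984]] [-0.0406662   0.58056634  1.22249489]
lid 0.81 [316. 304.  29.  17.] 415 [ 0.413 -0.066  0.018] [ 0.465 -0.016  0.028]
dredger 0.6 [311. 248.  20.  26.] 440 [ 0.548 -0.059 -0.001] [ 0.601 -0.01   0.087]
dredger 0.28 [377. 253.  63.  60.] 1974 [ 0.494 -0.273  0.   
[... 1128 characters left out ...]
546 -0.06   0.008] [ 0.601 -0.009  0.086]
stencil 0.9 [227. 261.  43.  85.] 1648 [ 0.385  0.125 -0.003] [0.618 0.202 0.039]
cake 0.97 [374. 246.  31.  44.] 1052 [ 0.51  -0.236  0.009] [ 0.613 -0.174  0.054]
cake 0.79 [373. 315.  27.  36.] 581 [ 0.348 -0.242  0.006] [ 0.413 -0.18   0.034]
plate 0.6 [373. 250.  65.  57.] 1643 [ 0.494 -0.273 -0.001] [ 0.637 -0.126  0.016]
sugar_pot 0.6 [320. 199.  28.  42.] 969 [ 0.651 -0.09   0.008] [ 0.719 -0.022  0.096]
spice_jar 0.95 [290. 197.  17.  36.] 565 [ 0.659 -0.    -0.003] [0.726 0.043 0.108]
timer 0.94 [208. 177.  28.  31.] 561 [0.708 0.221 0.004] [0.765 0.279 0.053]
fork 0.95 [432. 300.   9.  64.] 359 [ 0.364 -0.363 -0.003] [ 0.532 -0.34   0.017]
```

Run:
```python
from h import *
f=np.load("top_f.npy"); s=np.load("side_f.npy")
cv2.imwrite("pics/c1.png",cv2.resize(f[160:360,180:460],None,fx=2.85,fy=2.85,interpolation=2)[:,:,::-1])
for n in("top","side"):
    W=np.load(n+"_w.npy")
    def sel(lo,hi): 
        m=np.all((W>lo)&(W<hi),-1); return W[m]
    def rect(n_,q):
        r=cv2.minAreaRect((q[:,:2]*1000).astype(np.float32)); print(n,n_,len(q),np.round(r[0],1),np.round(r[1],1),round(r[2],1),'z',np.median(q[:,2]).round(4))
    rect('caketop',sel([.47,-.3,.047],[.66,-.1,.07]))
    rect('smallcake',sel([.32,-.27,.025],[.45,-.16,.07]))
    rect('sheet',sel([.33,.08,-.004],[.66,.24,.012])) if 0 else None
    rect('handle',sel([.33,.08,.026],[.66,.24,.06]))
    rect('lid',sel([.38,-.1,.016],[.5,.02,.04]))
    rect('dredger rim',sel([.52,-.1,.075],[.63,.02,.1]))
    rect('dredger sh',sel([.52,-.1,.05],[.63,.02,.072]))
    rect('plate',sel([.45,-.3,.009],[.68,-.1,.02]))
```

```text
top caketop 771 [ 565.1 -204.5] [103.5  54.6] 9.0 z 0.0503
top smallcake 458 [ 386.8 -212. ] [71.5 38.8] 39.2 z 0.0313
top handle 244 [424.9 173.5] [16.3 96.3] 85.7 z 0.0363
top lid 412 [440.1 -41.2] [54.9 55. ] 88.4 z 0.0229
top dredger rim 111 [574.9 -33.3] [46.2 47.8] 89.4 z 0.0833
top dredger sh 94 [572.7 -34.1] [54.2 51.8] 89.3 z 0.0629
top plate 849 [ 573.1 -216.4] [157.4 192.5] 18.5 z 0.0119
side caketop 634 [ 562.1 -204.8] [105.   55.6] 9.9 z 0.0497
side smallcake 476 [ 384.5 -212.3] [73.4 39.9] 38.4 z 0.0301
side handle 245 [422.8 173.1] [15.8 98.5] 85.6 z 0.0355
side lid 406 [436.3 -41.1] [55.9 56.4] 57.9 z 0.0223
side dredger rim 126 [572.6 -33.6] [47.6 47.9] 84.4 z 0.082
side dredger sh 201 [572.1 -33.7] [55.8 54. ] 48.6 z 0.0614
side plate 610 [ 572.7 -216.7] [158.9 194.6] 18.6 z 0.0119
```

View pics/c1.png

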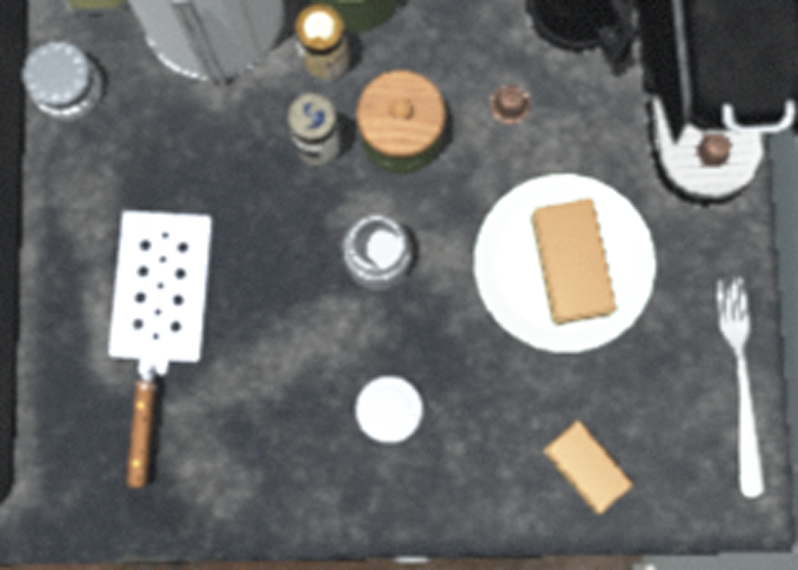

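The crop shows the lid (white disc) at (389,409), the open dredger at (378,250), the stencil at (160,285) with its handle end at (138,480), and two cakes. The cake on the plate at (575,262) measures 104x55 mm and matches. The one at (588,467) is 72x39 mm, so it's the decoy. I'll move over the lid now.

>>> send_rows(
  plan=[
    {"jaw": 8.5,"slide": [0,0,0],"yaw": -0.123},
    {"jaw": 8.5,"slide": [0,0,0],"yaw": -0.123},
    {"jaw": 8.5,"slide": [0,0,0],"yaw": -0.122},
  ],
  newtons=30,
)

```text
time_s: 1.25
tool_pos: [0.1893, 0.4897, 0.2313]
eef_rot: [0.0, -0.003, 1.0, -0.0]
ft_force: [0.0, 0.4, -0.5]
gripper_width: 0.995
grasp_force: 0.0
```

>>> send_rows(
  plan=[
    {"jaw": 8.5,"slide": [-1.66,-3.53,0],"yaw": 0},
    {"jaw": 8.5,"slide": [-1.66,-3.53,0],"yaw": 0},
    {"jaw": 8.5,"slide": [-1.66,-3.53,0],"yaw": 0},
    {"jaw": 8.5,"slide": [-1.66,-3.53,0],"yaw": 0},
    {"jaw": 8.5,"slide": [-1.66,-3.53,0],"yaw": 0},
  ],
)

```text
time_s: 1.67
tool_pos: [0.2723, 0.3115, 0.2314]
eef_rot: [0.0, 0.0, 1.0, 0.0]
ft_force: [1.3, 0.7, 0.5]
gripper_width: 0.992
grasp_force: 0.0
```

>>> send_rows(
  plan=[
    {"jaw": 8.5,"slide": [-1.66,-3.53,0],"yaw": 0},
    {"jaw": 8.5,"slide": [-1.66,-3.53,0],"yaw": 0},
    {"jaw": 8.5,"slide": [-1.66,-3.53,0],"yaw": 0},
    {"jaw": 8.5,"slide": [-1.66,-3.53,0],"yaw": 0},
    {"jaw": 8.5,"slide": [-1.66,-3.53,0],"yaw": 0},
  ],
)

```text
time_s: 2.08
tool_pos: [0.3553, 0.1348, 0.2316]
eef_rot: [0.0, 0.0, 1.0, 0.0]
ft_force: [0.7, 0.5, -0.4]
gripper_width: 0.994
grasp_force: 0.0
```

>>> send_rows(
  plan=[
    {"jaw": 8.5,"slide": [-1.66,-3.53,0],"yaw": 0},
    {"jaw": 8.5,"slide": [-1.66,-3.53,0],"yaw": 0},
    {"jaw": 8.5,"slide": [-1.66,-3.53,0],"yaw": 0},
    {"jaw": 8.5,"slide": [-1.66,-3.53,0],"yaw": 0},
    {"jaw": 8.5,"slide": [-1.66,-3.53,0],"yaw": 0},
  ],
)

```text
time_s: 2.5
tool_pos: [0.4383, -0.0421, 0.2315]
eef_rot: [0.0, 0.001, 1.0, -0.0]
ft_force: [0.3, 1.8, 0.7]
gripper_width: 0.999
grasp_force: 0.0
```

```bash
cat >> h.py <<'E'
from scipy.spatial.transform import Rotation
from scipy.optimize import least_squares
def wrist():
    s=env.sense(); p=env.read_camera("wrist"); T=p["T_tool_cam"]
    q=s["eef_rot"]; Rw=Rotation.from_quat([q[1],q[2],q[3],q[0]]).as_matrix()
    v,u=np.mgrid[0:480,0:640]; d=p["depth"]
    c=np.stack([(u-p["cx"])/p["fx"]*d,(v-p["cy"])/p["fy"]*d,d],-1)
    w=(c@T[:3,:3].T+T[:3,3])@Rw.T+s["tool_pos"]; w[d==0]=np.nan
    return s,p,w
def sel(W,lo,hi): return W[np.all((W>lo)&(W<hi),-1)]
def rect(q): return cv2.minAreaRect((q[:,:2]*1000).astype(np.float32))
E
python3 - <<'E'
from h import *
s,p,W=wrist(); cv2.imwrite("pics/w1.png",p["frame"][:,:,::-1])
print(p["T_tool_cam"].round(3).tolist(),s["tool_pos"])
for n,lo,hi in[("lid",[.39,-.1,.016],[.49,.01,.04]),("rim",[.52,-.1,.075],[.63,.02,.1]),("sh",[.52,-.1,.05],[.63,.02,.072])]:
    q=sel(W,lo,hi)
    if len(q)>20: print(n,len(q),np.round(rect(q)[0],1),np.round(rect(q)[1],1),cv2.minEnclosingCircle((q[:,:2]*1000).astype(np.float32)),np.median(q[:,2]))
E
```

```text
[[-0.0, -0.963, -0.268, 0.068], [1.0, -0.0, 0.001, 0.001], [-0.001, -0.268, 0.963, -0.143], [0.0, 0.0, 0.0, 1.0]] [ 0.43828042 -0.04209355  0.23149245]
lid 2394 [438.6 -40.4] [56.2 56.3] ((438.86578369140625, -40.24803161621094), 28.66026496887207) 0.02391485430521749
rim 935 [573.2 -32.3] [48.4 48. ] ((573.7341918945312, -32.559303283691406), 24.886381149291992) 0.08258366105569803
sh 1265 [573.3 -32.9] [54.3 55.6] ((573.9813842773438, -32.907196044921875), 28.548646926879883) 0.06256387370352809
```

View pics/w1.png

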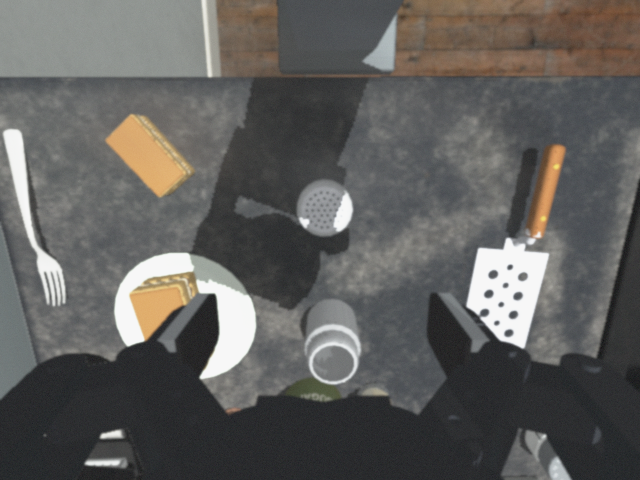

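The wrist picture shows the perforated lid at (325,208) and the dredger rim at (333,358). The lid-to-dredger offset is (135, 7.7) mm in all three cameras. Next I'll descend and grip.

>>> send_rows(
  plan=[
    {"jaw": 8.5,"slide": [-0.04,0.15,3.5],"yaw": 0},
    {"jaw": 8.5,"slide": [0,0,4],"yaw": 0},
    {"jaw": 8.5,"slide": [0,0,4],"yaw": 0},
    {"jaw": 8.5,"slide": [0,0,4],"yaw": 0},
    {"jaw": 8.5,"slide": [0,0,3],"yaw": 0},
  ],
)

```text
time_s: 2.97
tool_pos: [0.4372, -0.0381, 0.0438]
eef_rot: [-0.001, 0.0, 1.0, 0.0]
ft_force: [1.2, 0.7, -0.6]
gripper_width: 0.998
grasp_force: 0.0
```

>>> send_rows(
  plan=[
    {"jaw": 8.5,"slide": [0,0,2],"yaw": 0},
    {"jaw": 8.5,"slide": [0,0,1.5],"yaw": 0},
    {"jaw": 8.5,"slide": [0,0,0.8],"yaw": 0},
    {"jaw": 8.5,"slide": [0,0,0],"yaw": 0},
    {"jaw": 6.5,"slide": [0,0,0],"yaw": 0},
  ],
)

```text
time_s: 3.38
tool_pos: [0.4386, -0.0386, 0.0037]
eef_rot: [0.0, 0.0, 1.0, -0.0]
ft_force: [0.6, 0.5, 0.8]
gripper_width: 0.878
grasp_force: 0.0
```

>>> send_rows(
  plan=[
    {"jaw": 5.0,"slide": [0,0,0],"yaw": 0},
    {"jaw": 5.0,"slide": [0,0,0],"yaw": 0},
    {"jaw": 5.0,"slide": [0,0,0],"yaw": 0},
    {"jaw": 5.0,"slide": [0,0,0],"yaw": 0},
    {"jaw": 5.0,"slide": [0,0,0],"yaw": 0},
  ],
)

```text
time_s: 3.8
tool_pos: [0.439, -0.0387, 0.0047]
eef_rot: [0.001, 0.0, 1.0, -0.0]
ft_force: [-1.2, 0.6, 7.2]
gripper_width: 0.655
grasp_force: 30.5
```

>>> send_rows(
  plan=[
    {"jaw": 5.0,"slide": [0,0,-0.5],"yaw": 0},
    {"jaw": 5.0,"slide": [0,0,-2.5],"yaw": 0},
    {"jaw": 5.0,"slide": [0,0,-3.5],"yaw": 0},
    {"jaw": 5.0,"slide": [0,0,-3.5],"yaw": 0},
    {"jaw": 5.0,"slide": [0,0,-2],"yaw": 0},
  ],
)

```text
time_s: 4.22
tool_pos: [0.4392, -0.0387, 0.1274]
eef_rot: [0.002, 0.0, 1.0, -0.001]
ft_force: [0.9, -0.4, -0.0]
gripper_width: 0.661
grasp_force: 32.5
```

>>> send_rows(
  plan=[
    {"jaw": 5.0,"slide": [-2.5,0.2,0],"yaw": 0},
    {"jaw": 5.0,"slide": [-3.5,0.2,0],"yaw": 0},
    {"jaw": 5.0,"slide": [-3.5,0.1,0],"yaw": 0},
    {"jaw": 5.0,"slide": [-2.5,0.1,0],"yaw": 0},
    {"jaw": 5.0,"slide": [-1.5,0,0],"yaw": 0},
  ],
)

```text
time_s: 4.63
tool_pos: [0.5754, -0.0324, 0.1241]
eef_rot: [0.001, 0.0, 1.0, -0.0]
ft_force: [0.5, -0.5, -1.0]
gripper_width: 0.659
grasp_force: 32.5
```

>>> send_rows(
  plan=[
    {"jaw": 5.0,"slide": [0,0,0],"yaw": 0},
    {"jaw": 5.0,"slide": [0,0,0],"yaw": 0},
    {"jaw": 5.0,"slide": [0,0,0],"yaw": 0},
  ],
)

```text
time_s: 4.88
tool_pos: [0.5725, -0.0325, 0.1236]
eef_rot: [-0.0, 0.0, 1.0, 0.0]
ft_force: [-0.6, -0.4, -0.6]
gripper_width: 0.659
grasp_force: 32.5
```

Run:
```python
from h import *
s=env.sense(); print(s["tool_pos"],s["eef_rot"].round(4),s["gripper_width"])
p=env.read_camera("side"); W=world(p); f=p["frame"]
cv2.imwrite("pics/s1.png",cv2.resize(f[150:310,220:440],None,fx=3.6,fy=3.6)[:,:,::-1])
for n,W in(("side",W),("wrist",wrist()[2])):
  m=np.all((W>[.52,-.1,.03])&(W<[.63,.04,.18]),-1)
  q=W[m]
  h,e=np.histogram(q[:,2],np.arange(.03,.18,.005)); print(n,h.tolist())
  for lo,hi in((.03,.063),(.066,.088),(.105,.118),(.118,.135)):
    a=q[(q[:,2]>lo)&(q[:,2]<hi)]
    if len(a)>20: print(lo,hi,len(a),a.min(0).round(4),a.max(0).round(4),np.median(a,0).round(4))
```

```text
[ 0.57249578 -0.03251698  0.12363966] [-2.e-04  4.e-04  1.e+00  0.e+00] 0.6587603959603076
side [33, 25, 29, 28, 22, 37, 53, 32, 15, 34, 43, 10, 2, 0, 0, 0, 0, 6, 28, 22, 40, 125, 268, 47, 13, 16, 9, 11, 23]
0.03 0.063 206 [ 0.5429 -0.0608  0.0305] [ 0.6009 -0.0054  0.063 ] [ 0.5526 -0.0356  0.0487]
0.066 0.088 127 [ 0.5471 -0.0576  0.0661] [ 0.583  -0.009   0.0871] [ 0.5551 -0.0371  0.0785]
0.118 0.135 94 [ 0.5423 -0.0714  0.1188] [0.5711 0.001  0.1348] [ 0.548  -0.0361  0.1286]
wrist [81, 88, 98, 94, 110, 119, 671, 238, 137, 177, 375, 53, 0, 0, 0, 0, 0, 10, 280, 362, 505, 1138, 14362, 736, 756, 825, 752, 870, 1078]
0.03 0.063 908 [ 0.5464 -0.0599  0.0301] [ 0.5713 -0.0046  0.063 ] [ 0.55   -0.0322  0.0543]
0.066 0.088 871 [ 0.5489 -0.0554  0.066 ] [ 0.5664 -0.0096  0.0865] [ 0.5531 -0.0327  0.0799]
0.118 0.135 1157 [ 0.5436 -0.0712  0.1183] [0.5664 0.0071 0.135 ] [ 0.5471 -0.0321  0.1291]
```

View pics/s1.png

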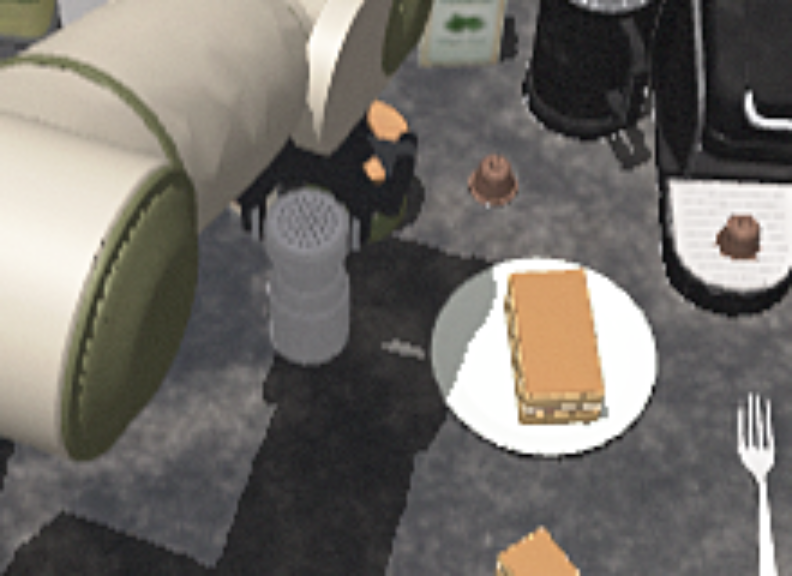

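The side crop shows the lid level in the jaws at (307,225), right above the can at (310,320). I'll fit both cylinder walls in the same wrist frame.

```bash
cat > fit.py <<'E'
from h import *
def run():
  s,p,W=wrist(); print(s["tool_pos"])
  p2=env.read_camera("side")
  for n,W in(("wrist",W),("side",world(p2))):
   for k,lo,hi,r in(("can",.01,.058,.0285),("neck",.069,.080,.025),("lid",.120,.134,.0285)):
    q=W[np.all((W>[.53,-.054,lo])&(W<[.568,-.012,hi]),-1)]
    if len(q)<15: print(n,k,len(q)); continue
    f=least_squares(lambda c:np.hypot(q[:,0]-c[0],q[:,1]-c[1])-r,[.573,-.033],loss="soft_l1",f_scale=.001)
    print(n,k,len(q),(f.x*1000).round(2),"rms",(1000*np.sqrt(np.mean(f.fun**2))).round(2))
run()
E
python3 fit.py
```

```text
[ 0.57254828 -0.03260417  0.12373287]
wrist can 756 [575.42 -32.34] rms 0.16
wrist neck 328 [575.45 -32.32] rms 0.19
wrist lid 827 [572.76 -31.96] rms 0.18
side can 160 [574.95 -33.47] rms 1.4
side neck 41 [575.37 -32.97] rms 1.7
side lid 58 [572.61 -33.05] rms 1.2
```

>>> send_rows(
  plan=[
    {"jaw": 5.0,"slide": [-0.26,-0.03,0],"yaw": 0},
    {"jaw": 5.0,"slide": [0,0,1],"yaw": 0},
    {"jaw": 5.0,"slide": [0,0,1],"yaw": 0},
    {"jaw": 5.0,"slide": [0,0,0.5],"yaw": 0},
    {"jaw": 5.0,"slide": [0,0,0],"yaw": 0},
  ],
)

```text
time_s: 5.5
tool_pos: [0.5749, -0.0327, 0.0962]
eef_rot: [-0.002, 0.0, 1.0, 0.0]
ft_force: [0.8, 0.6, -1.6]
gripper_width: 0.663
grasp_force: 32.5
```

>>> send_rows(
  plan=[
    {"jaw": 5.0,"slide": [0,0,0.5],"yaw": 0},
    {"jaw": 5.0,"slide": [0,0,0.5],"yaw": 0},
    {"jaw": 5.0,"slide": [0,0,0],"yaw": 0},
  ],
)

```text
time_s: 5.75
tool_pos: [0.5754, -0.0328, 0.0873]
eef_rot: [-0.001, 0.0, 1.0, 0.0]
ft_force: [-0.2, 0.5, -1.4]
gripper_width: 0.661
grasp_force: 32.5
```

>>> send_rows(
  plan=[
    {"jaw": 5.0,"slide": [0,0,0.5],"yaw": 0},
    {"jaw": 5.0,"slide": [0,0,0.5],"yaw": 0},
    {"jaw": 5.0,"slide": [0,0,0],"yaw": 0},
  ],
)

```text
time_s: 6.0
tool_pos: [0.5754, -0.0328, 0.0772]
eef_rot: [-0.001, 0.0, 1.0, 0.0]
ft_force: [-0.3, 0.3, -0.3]
gripper_width: 0.662
grasp_force: 32.5
```

>>> send_rows(
  plan=[
    {"jaw": 5.0,"slide": [0,0,0.3],"yaw": 0},
    {"jaw": 5.0,"slide": [0,0,0.2],"yaw": 0},
    {"jaw": 5.0,"slide": [0,0,0.1],"yaw": 0},
    {"jaw": 5.0,"slide": [0,0,0],"yaw": 0},
  ],
)

```text
time_s: 6.33
tool_pos: [0.5759, -0.033, 0.0728]
eef_rot: [0.0, 0.0, 1.0, -0.0]
ft_force: [-2.5, 1.3, 4.4]
gripper_width: 0.657
grasp_force: 33.0
```

>>> send_rows(
  plan=[
    {"jaw": 6.2,"slide": [0,0,0],"yaw": 0},
    {"jaw": 7.0,"slide": [0,0,0],"yaw": 0},
    {"jaw": 8.0,"slide": [0,0,0],"yaw": 0},
    {"jaw": 8.5,"slide": [0,0,0],"yaw": 0},
    {"jaw": 8.5,"slide": [0,0,0],"yaw": 0},
  ],
)

```text
time_s: 6.75
tool_pos: [0.5759, -0.0329, 0.0722]
eef_rot: [0.0, 0.0, 1.0, 0.0]
ft_force: [0.5, -0.4, 0.6]
gripper_width: 0.995
grasp_force: 0.0
```

>>> send_rows(
  plan=[
    {"jaw": 8.5,"slide": [0,0,-1],"yaw": 0},
    {"jaw": 8.5,"slide": [0,0,-2],"yaw": 0},
    {"jaw": 8.5,"slide": [0,0,-3.5],"yaw": 0},
    {"jaw": 8.5,"slide": [0,0,-3.5],"yaw": 0},
    {"jaw": 8.5,"slide": [0,0,-3],"yaw": 0},
  ],
)

```text
time_s: 7.17
tool_pos: [0.5759, -0.0329, 0.2055]
eef_rot: [0.001, 0.0, 1.0, -0.0]
ft_force: [-0.1, -0.8, 0.1]
gripper_width: 0.992
grasp_force: 0.0
```

>>> send_rows(
  plan=[
    {"jaw": 8.5,"slide": [3,0,-2],"yaw": 0},
    {"jaw": 8.5,"slide": [4,0,0],"yaw": 0},
    {"jaw": 8.5,"slide": [3,0,0],"yaw": 0},
    {"jaw": 8.5,"slide": [0,0,0],"yaw": 0},
    {"jaw": 8.5,"slide": [0,0,0],"yaw": 0},
  ],
)

```text
time_s: 7.58
tool_pos: [0.4753, -0.0328, 0.2236]
eef_rot: [0.001, 0.001, 1.0, -0.0]
ft_force: [0.1, 0.3, 0.6]
gripper_width: 0.995
grasp_force: 0.0
```

Run:
```python
from h import *
s,p,W=wrist(); p2=env.read_camera("top"); cv2.imwrite("pics/w2.png",p["frame"][:,:,::-1])
print(s["tool_pos"])
for n,W in(("wrist",W),("top",world(p2))):
    q=sel(W,[.53,-.08,.0805],[.62,.015,.12]); 
    c=rect(q); print(n,len(q),np.round(c[0],1),np.round(c[1],1),np.percentile(q[:,2],[2,50,98]).round(4))
    A=np.c_[q[:,:2],np.ones(len(q))]; print("tilt",np.linalg.lstsq(A,q[:,2],rcond=None)[0][:2].round(3))
```

```text
[ 0.47533544 -0.03283551  0.22355455]
wrist 3088 [574.5 -32.5] [56.2 56.3] [0.0823 0.0923 0.0943]
tilt [ 0.059 -0.002]
top 39 [598.9 -40.7] [34.8  8.3] [0.0827 0.0906 0.0953]
tilt [-0.469  0.219]
```

View pics/w2.png

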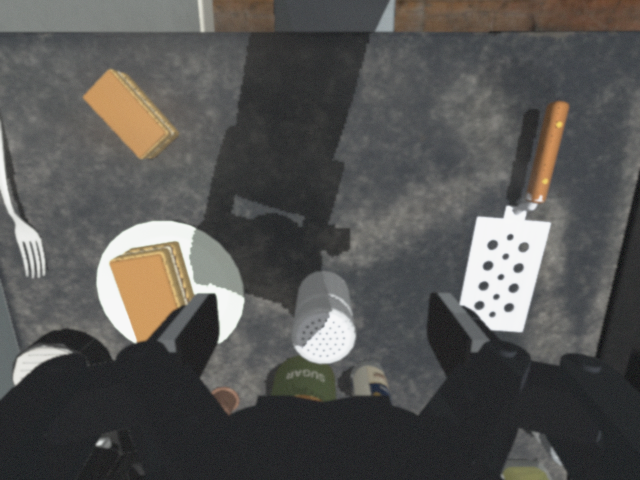

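The picture shows the lid on the can at (325,338), apparently seated. I'll check its height and tilt against the worktop.

Run:
```python
from h import *
s,p,W=wrist()
q=sel(W,[.54,-.07,.086],[.61,.005,.12])
for i in range(3):
  A=np.c_[q[:,:2]-[.5745,-.0325],np.ones(len(q))]; x=np.linalg.lstsq(A,q[:,2],rcond=None)[0]; r=q[:,2]-A@x; q=q[np.abs(r)<.002]
print("top plane",x.round(4),len(q))
rr=np.hypot(*(q[:,:2]-[.5745,-.0325]).T)
for a,b in((0,.006),(.006,.014),(.014,.02),(.02,.026)): print(a,np.median(q[(rr>a)&(rr<b),2]).round(4))
t=sel(W,[.5,-.11,-.02],[.6,.08,.012]); t=t[(np.abs(t[:,1]+.0325)>.045)]; print("table",np.median(t[:,2]).round(4),len(t))
w=sel(W,[.54,-.045,.01],[.56,-.02,.09]); h,e=np.histogram(w[:,2],np.arange(.05,.092,.001))
for lo in np.arange(.058,.086,.002):
  k=w[(w[:,2]>=lo)&(w[:,2]<lo+.002)&(np.abs(w[:,1]+.0325)<.006)]
  print(lo.round(3),len(k),k[:,0].mean().round(4) if len(k) else '')
```

```text
top plane [0.0011 0.0021 0.0924] 2441
0 0.0935
0.006 0.0931
0.014 0.0928
0.02 0.0918
table 0.0005 7582
0.058 12 0.5469
0.06 18 0.5474
0.062 26 0.5484
0.064 13 0.5489
0.066 0 
0.068 2 0.5471
0.07 12 0.5472
0.072 12 0.5472
0.074 11 0.547
0.076 14 0.5473
0.078 13 0.5472
0.08 19 0.5472
0.082 14 0.5472
0.084 14 0.5473
```

The lid is level but reads 1–2 mm high, which could be calibration. I'll probe it gently with closed fingers: home should make contact at TCP z = 0.091.

>>> send_rows(
  plan=[
    {"jaw": 0,"slide": [-3,0,0],"yaw": 0},
    {"jaw": 0,"slide": [-4,0,0],"yaw": 0},
    {"jaw": 0,"slide": [-3,0,0],"yaw": 0},
    {"jaw": 0,"slide": [0,0,3],"yaw": 0},
    {"jaw": 0,"slide": [0,0,3.5],"yaw": 0},
  ],
)

```text
time_s: 8.15
tool_pos: [0.5789, -0.0331, 0.1574]
eef_rot: [0.002, 0.0, 1.0, -0.001]
ft_force: [0.4, 0.0, -1.4]
gripper_width: 0.293
grasp_force: 0.0
```

>>> send_rows(
  plan=[
    {"jaw": 0,"slide": [0,0,3],"yaw": 0},
    {"jaw": 0,"slide": [0,0,1.5],"yaw": 0},
    {"jaw": 0,"slide": [0,0,1.0],"yaw": 0},
    {"jaw": 0,"slide": [0,0,0.4],"yaw": 0},
    {"jaw": 0,"slide": [0,0,0],"yaw": 0},
  ],
)

```text
time_s: 8.57
tool_pos: [0.5762, -0.0329, 0.0979]
eef_rot: [-0.0, 0.0, 1.0, 0.0]
ft_force: [-1.0, 0.2, -0.4]
gripper_width: -0.002
grasp_force: 0.0
```

>>> send_rows(
  plan=[
    {"jaw": 0,"slide": [0,0,0.2],"yaw": 0},
    {"jaw": 0,"slide": [0,0,0.1],"yaw": 0},
    {"jaw": 0,"slide": [0,0,0],"yaw": 0},
  ],
)

```text
time_s: 8.82
tool_pos: [0.5762, -0.033, 0.096]
eef_rot: [0.001, 0.0, 1.0, -0.0]
ft_force: [-0.1, -0.4, -0.3]
gripper_width: 0.001
grasp_force: 0.0
```

>>> send_rows(
  plan=[
    {"jaw": 0,"slide": [0,0,0.1],"yaw": 0},
    {"jaw": 0,"slide": [0,0,0.1],"yaw": 0},
    {"jaw": 0,"slide": [0,0,0],"yaw": 0},
  ],
)

```text
time_s: 9.07
tool_pos: [0.5759, -0.0329, 0.0933]
eef_rot: [0.0, 0.0, 1.0, -0.0]
ft_force: [0.6, 0.0, -0.3]
gripper_width: 0.003
grasp_force: 0.0
```

>>> send_rows(
  plan=[
    {"jaw": 0,"slide": [0,0,0.1],"yaw": 0},
    {"jaw": 0,"slide": [0,0,0],"yaw": 0},
  ],
)

```text
time_s: 9.23
tool_pos: [0.5758, -0.0329, 0.0922]
eef_rot: [-0.0, 0.0, 1.0, -0.0]
ft_force: [-0.4, -0.1, 0.5]
gripper_width: -0.0
grasp_force: 0.0
```

>>> send_rows(
  plan=[
    {"jaw": 0,"slide": [0,0,0.1],"yaw": 0},
    {"jaw": 0,"slide": [0,0,0],"yaw": 0},
  ],
)

```text
time_s: 9.4
tool_pos: [0.5758, -0.0329, 0.0911]
eef_rot: [-0.0, 0.0, 1.0, 0.0]
ft_force: [-0.2, -1.1, -0.4]
gripper_width: 0.007
grasp_force: 0.0
```

There's no contact at 0.0911, so the lid is fully home. On to the stencil.

>>> send_rows(
  plan=[
    {"jaw": 4,"slide": [0,0,-2],"yaw": 0},
    {"jaw": 4,"slide": [0,0,-3.5],"yaw": 0},
    {"jaw": 4,"slide": [0,0,-4],"yaw": 0},
    {"jaw": 4,"slide": [1.8,2.9,-2],"yaw": 0},
    {"jaw": 4,"slide": [2.2,3.4,0],"yaw": 0},
  ],
)

```text
time_s: 9.82
tool_pos: [0.5378, 0.0292, 0.2108]
eef_rot: [0.004, 0.002, 1.0, -0.001]
ft_force: [1.4, 0.5, 0.1]
gripper_width: 0.473
grasp_force: 0.0
```

>>> send_rows(
  plan=[
    {"jaw": 4,"slide": [2.2,3.5,0],"yaw": 0},
    {"jaw": 4,"slide": [2.2,3.5,0],"yaw": 0},
    {"jaw": 4,"slide": [2.2,3.5,0],"yaw": 0},
    {"jaw": 4,"slide": [2.2,3.5,0],"yaw": 0},
    {"jaw": 4,"slide": [0,0,0],"yaw": 0},
  ],
)

```text
time_s: 10.23
tool_pos: [0.4445, 0.1748, 0.2066]
eef_rot: [-0.0, -0.002, 1.0, 0.001]
ft_force: [1.0, 0.2, 0.4]
gripper_width: 0.471
grasp_force: 0.0
```

>>> send_rows(
  plan=[
    {"jaw": 4,"slide": [0,0,0],"yaw": 0},
    {"jaw": 4,"slide": [0,0,0],"yaw": 0},
  ],
)

```text
time_s: 10.4
tool_pos: [0.4484, 0.1699, 0.2064]
eef_rot: [0.0, 0.0, 1.0, -0.0]
ft_force: [1.0, 0.0, -0.0]
gripper_width: 0.465
grasp_force: 0.0
```

Run:
```python
from h import *
s,p,W=wrist(); print(s["tool_pos"],s["eef_rot"].round(4)); cv2.imwrite("pics/w3.png",p["frame"][:,:,::-1])
q=sel(W,[.33,.1,.03],[.5,.23,.06]); print("handle",len(q),*[np.round(a,1) for a in rect(q)],np.median(q[:,2]))
t=env.trace("stencil",p)
if t:
  m=t[0]["pixels"]; q=W[m]; q=q[(q[:,2]<.015)&(q[:,0]>.47)]; print("sheet",t[0]["score"],len(q),*[np.round(a,1) for a in rect(q)],np.median(q[:,2]))
c=sel(W,[.47,-.3,.045],[.66,-.1,.07]); print("cake",len(c), *[np.round(a,1) for a in rect(c)] if len(c)>9 else [])
P=np.load("top_w.npy");
for n in("top","side"):
  P=np.load(n+"_w.npy");F=np.load(n+"_f.npy").astype(int); m=np.all((P>[.47,.08,-.01])&(P<[.66,.24,.012]),-1)&(F.min(-1)>150); print(n,m.sum(),*[np.round(a,1) for a in rect(P[m])])
```

```text
[0.44835196 0.16994337 0.20642844] [ 2.e-04  2.e-04  1.e+00 -1.e-04]
handle 1719 [423.7 174.2] [16.1 98.2] 85.8 0.03784973596242672
sheet 0.86 7364 [547.2 164.8] [ 78.9 149.4] 84.9 0.0034130215279159215
cake 0
top 1634 [549.1 164.6] [ 83.8 149. ] 85.5
side 1276 [550.7 164.3] [ 80.7 149.2] 85.4
```

View pics/w3.png

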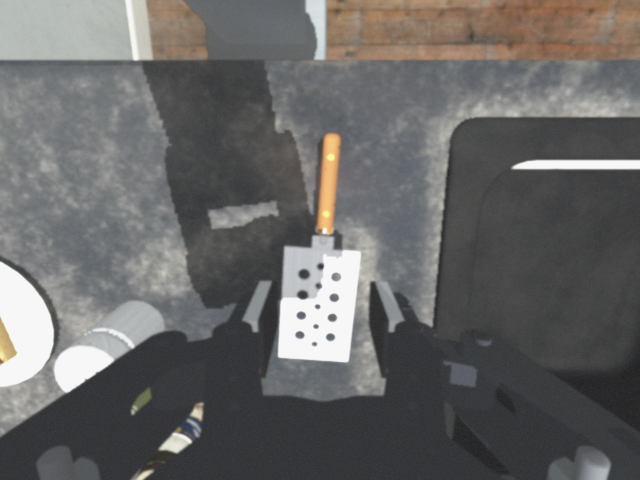

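The picture shows the handle from (331,140) to (326,232), with the jaws ahead of it. The handle and sheet fits agree on grip point (0.4455, 0.1726) and axis −4.4°. Next I'll align, descend and grip.

>>> send_rows(
  plan=[
    {"jaw": 4,"slide": [0.29,0.27,0],"yaw": 0.077},
    {"jaw": 4,"slide": [0,0,3],"yaw": 0},
    {"jaw": 4,"slide": [0,0,4],"yaw": 0},
    {"jaw": 4,"slide": [0,0,4],"yaw": 0},
    {"jaw": 4,"slide": [0,0,3],"yaw": 0},
  ],
)

```text
time_s: 10.92
tool_pos: [0.4447, 0.1717, 0.0636]
eef_rot: [-0.001, 0.04, 0.999, -0.0]
ft_force: [0.1, 0.1, 0.1]
gripper_width: 0.465
grasp_force: 0.0
```

>>> send_rows(
  plan=[
    {"jaw": 4,"slide": [0,0,2.5],"yaw": 0},
    {"jaw": 4,"slide": [0,0,2],"yaw": 0},
    {"jaw": 4,"slide": [0,0,1],"yaw": 0},
    {"jaw": 4,"slide": [0,0,0],"yaw": 0},
    {"jaw": 4,"slide": [0,0,0],"yaw": 0},
  ],
)

```text
time_s: 11.33
tool_pos: [0.4457, 0.1724, 0.0117]
eef_rot: [0.0, 0.039, 0.999, -0.0]
ft_force: [-0.1, -0.4, 0.2]
gripper_width: 0.467
grasp_force: 0.0
```

>>> send_rows(
  plan=[
    {"jaw": 2,"slide": [0,0,0],"yaw": 0},
    {"jaw": 0.5,"slide": [0,0,0],"yaw": 0},
    {"jaw": 0.5,"slide": [0,0,0],"yaw": 0},
    {"jaw": 0.5,"slide": [0,0,0],"yaw": 0},
    {"jaw": 0.5,"slide": [0,0,0],"yaw": 0},
  ],
  newtons=90,
)

```text
time_s: 11.75
tool_pos: [0.4459, 0.1729, 0.0126]
eef_rot: [0.001, 0.039, 0.999, 0.0]
ft_force: [-2.1, -1.5, 6.1]
gripper_width: 0.156
grasp_force: 88.4
```

>>> send_rows(
  plan=[
    {"jaw": 0.5,"slide": [0,0,0],"yaw": 0},
    {"jaw": 0.5,"slide": [0,0,-0.5],"yaw": 0},
    {"jaw": 0.5,"slide": [0,0,-1],"yaw": 0},
    {"jaw": 0.5,"slide": [0,0,-1.5],"yaw": 0},
    {"jaw": 0.5,"slide": [0,0,0],"yaw": 0},
  ],
)

```text
time_s: 12.17
tool_pos: [0.4465, 0.1732, 0.0441]
eef_rot: [0.002, 0.039, 0.999, 0.0]
ft_force: [0.1, 0.7, -0.5]
gripper_width: 0.157
grasp_force: 87.9
```

>>> send_rows(
  plan=[
    {"jaw": 0.5,"slide": [0,0,-2],"yaw": 0},
    {"jaw": 0.5,"slide": [0,0,-3],"yaw": 0},
    {"jaw": 0.5,"slide": [0,0,-3.5],"yaw": 0},
    {"jaw": 0.5,"slide": [0,0,-3],"yaw": 0},
    {"jaw": 0.5,"slide": [0,0,-2],"yaw": 0},
  ],
)

```text
time_s: 12.58
tool_pos: [0.4456, 0.1731, 0.1793]
eef_rot: [0.002, 0.039, 0.999, 0.0]
ft_force: [0.2, -0.9, -0.3]
gripper_width: 0.156
grasp_force: 87.8
```

>>> send_rows(
  plan=[
    {"jaw": 0.5,"slide": [0,0,0],"yaw": 0},
    {"jaw": 0.5,"slide": [0,0,0],"yaw": 0},
  ],
)

```text
time_s: 12.75
tool_pos: [0.4452, 0.173, 0.1766]
eef_rot: [0.001, 0.039, 0.999, 0.0]
ft_force: [-0.8, 0.4, -1.7]
gripper_width: 0.153
grasp_force: 87.9
```

```bash
cat > st.py <<'E'
from h import *
def stencil():
  s,p,W=wrist(); 
  print(s["tool_pos"].round(4),s["eef_rot"].round(4),s["gripper_width"],s["grasp_force"])
  t=s["tool_pos"]; q4=s["eef_rot"]; R=Rotation.from_quat([q4[1],q4[2],q4[3],q4[0]]).as_matrix()
  L=(W-t)@R   # tool frame; sheet towards -x
  m=np.all((L>[-.2,-.05,-.04],)&(L<[-.03,.05,.05]),-1)[...]
  q=L[np.all((L>[-.19,-.05,-.01])&(L<[-.05,.05,.04]),-1)]
  for i in range(3):
    A=np.c_[q[:,:2]-[-.08,0],np.ones(len(q))]; x=np.linalg.lstsq(A,q[:,2],rcond=None)[0]; q=q[np.abs(q[:,2]-A@x)<.004]
  print("sheet plane in tool: slope x,y, z@x=-.08",x.round(4),len(q),q.min(0).round(4),q.max(0).round(4))
  h=L[np.all((L>[-.03,-.03,-.05])&(L<[.1,.03,-.0]),-1)]; h=h[h[:,0]>.012]
  if len(h)>50:
    print("handle",len(h),*[np.round(a,1) for a in rect(h)],"slope",np.polyfit(h[:,0],h[:,2],1).round(4))
  return s,p,W
E
python3 - <<'E'
from st import *
s,p,W=stencil()
p=env.read_camera("side"); W=world(p)
q=sel(W,[.49,.08,.10],[.66,.25,.22]); h,e=np.histogram(q[:,2],np.arange(.10,.22,.01)); print(h)
m=env.trace("stencil",p)
if m:
  a=W[m[0]["pixels"]]; a=a[a[:,0]>.5]; a=a[a[:,2]>.1]
  for i in range(3):
    A=np.c_[a[:,:2]-[.557,.165],np.ones(len(a))]; x=np.linalg.lstsq(A,a[:,2],rcond=None)[0]; a=a[np.abs(a[:,2]-A@x)<.004]
  print("side plane",x.round(4),len(a),*[np.round(v,1) for v in rect(a)])
E
```

```text
[0.4452 0.173  0.1766] [7.000e-04 3.880e-02 9.992e-01 1.000e-04] 0.15284107975097191 87.89648294448853
sheet plane in tool: slope x,y, z@x=-.08 [-0.0192 -0.0021  0.01  ] 845 [-0.0615 -0.0126  0.0075] [-0.05    0.0137  0.0114]
handle 7969 [41.5  0.1] [59.8 59. ] 90.0 slope [ 0.2067 -0.0358]
[  0   0   0   0   0   9 703   3   0   0   0]
side plane [0. 0. 0.] 0 [0. 0.] [0. 0.] 0.0
```

The sheet reads at z≈0.165 and level in the side camera. Next comes the carry over to the cake, at this height.

>>> send_rows(
  plan=[
    {"jaw": 0.5,"slide": [0,-1.5,0],"yaw": 0},
    {"jaw": 0.5,"slide": [-0.3,-3,0],"yaw": 0},
    {"jaw": 0.5,"slide": [-0.3,-3.5,0],"yaw": 0},
    {"jaw": 0.5,"slide": [-0.3,-3.5,0],"yaw": 0},
    {"jaw": 0.5,"slide": [-0.3,-3.5,0],"yaw": 0},
  ],
)

```text
time_s: 13.32
tool_pos: [0.4446, 0.0211, 0.1751]
eef_rot: [-0.001, 0.039, 0.999, 0.0]
ft_force: [0.9, 0.4, -1.2]
gripper_width: 0.161
grasp_force: 87.9
```

>>> send_rows(
  plan=[
    {"jaw": 0.5,"slide": [-0.3,-3.5,0],"yaw": 0},
    {"jaw": 0.5,"slide": [-0.3,-3.5,0],"yaw": 0},
    {"jaw": 0.5,"slide": [-0.4,-3.5,0],"yaw": 0},
    {"jaw": 0.5,"slide": [-0.4,-3.5,0],"yaw": 0},
    {"jaw": 0.5,"slide": [-0.4,-3.5,0],"yaw": 0},
  ],
)

```text
time_s: 13.73
tool_pos: [0.449, -0.155, 0.1751]
eef_rot: [-0.001, 0.039, 0.999, 0.001]
ft_force: [-0.3, -1.0, -0.9]
gripper_width: 0.157
grasp_force: 87.9
```

>>> send_rows(
  plan=[
    {"jaw": 0.5,"slide": [-0.4,-3.5,0],"yaw": 0},
    {"jaw": 0.5,"slide": [-0.3,-2.0,0],"yaw": 0},
    {"jaw": 0.5,"slide": [0,-0.9,0],"yaw": -0.08},
    {"jaw": 0.5,"slide": [0,0,0],"yaw": -0.1},
    {"jaw": 0.5,"slide": [0,0,0],"yaw": -0.06},
  ],
)

```text
time_s: 14.15
tool_pos: [0.4512, -0.2182, 0.1747]
eef_rot: [-0.001, -0.083, 0.997, 0.001]
ft_force: [-0.5, 0.1, -1.0]
gripper_width: 0.162
grasp_force: 88.1
```

>>> send_rows(
  plan=[
    {"jaw": 0.5,"slide": [0,0,0],"yaw": 0},
    {"jaw": 0.5,"slide": [0,0,0],"yaw": 0},
    {"jaw": 0.5,"slide": [0,0,0],"yaw": 0},
  ],
)

```text
time_s: 14.4
tool_pos: [0.4516, -0.2176, 0.1757]
eef_rot: [-0.0, -0.08, 0.997, 0.0]
ft_force: [-0.8, -0.4, -0.5]
gripper_width: 0.159
grasp_force: 88.0
```

```bash
cat > cmp.py <<'E'
from st import *
import sys
zc=float(sys.argv[1])
s=env.sense(); print(s["tool_pos"].round(4),s["eef_rot"].round(4),"j",s["joint_pos"].round(2))
for n in("side","top"):
  p=env.read_camera(n); W=world(p); cv2.imwrite(f"pics/{n}_{sys.argv[1]}.png",cv2.resize(p["frame"][170:350,260:480],None,fx=3.3,fy=3.3)[:,:,::-1])
  a=sel(W,[.46,-.3,zc-.02],[.68,-.11,zc+.02])
  for i in range(4):
    if len(a)<30: break
    A=np.c_[a[:,:2]-[.5636,-.2047],np.ones(len(a))]; x=np.linalg.lstsq(A,a[:,2],rcond=None)[0]; a=a[np.abs(a[:,2]-A@x)<(.008,.005,.004,.004)[i]]
  if len(a)>30: print(n,"plane",x.round(4),len(a),*[np.round(v,1) for v in rect(a)], "far ends x",a[:,0].max().round(4))
  c=sel(W,[.47,-.3,.046],[.66,-.1,.056]); print("cake pts",len(c),*[np.round(v,1) for v in rect(c)] if len(c)>20 else [])
E
python3 cmp.py .165
```

```text
[ 0.4516 -0.2176  0.1757] [-4.000e-04 -8.020e-02  9.968e-01  4.000e-04] j [-0.68  0.31  1.65 -0.    1.18 -2.41]
cake pts 107 [ 528.5 -195.9] [37.6 28.5] 17.1
top plane [-0.0067 -0.0061  0.166 ] 1012 [ 587.5 -228.8] [117.4 184.7] 25.8 far ends x 0.6765
cake pts 76 [ 587.9 -207.9] [57.2 38.3] 7.9
```

Run:
```python
import cv2,numpy as np
a=cv2.imread("pics/side_.165.png");b=cv2.imread("pics/top_.165.png");
cv2.imwrite("pics/both.png",cv2.resize(np.hstack([a,b]),(800,327)))
```

```text
(no output)
```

View pics/both.png

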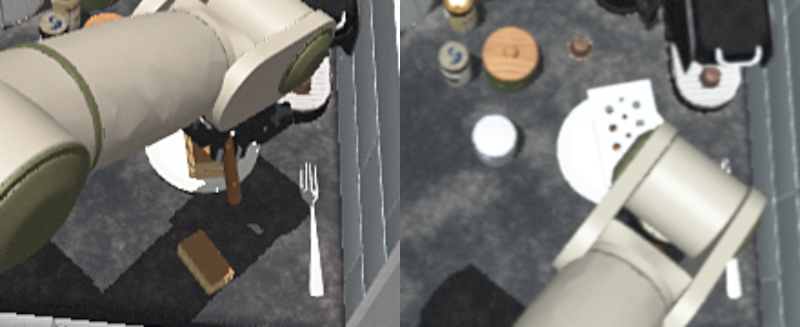

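The left (side) view has the arm hiding the sheet, with the handle at (232,175). The right (top) view shows the sheet's far half over the cake at (625,125). I'll fit its visible edges.

```bash
cat > far.py <<'E'
from h import *
import sys
zt=float(sys.argv[1]); s=env.sense(); q=s["eef_rot"]; ax=2*np.arctan2(q[2],q[1])-np.pi
p=env.read_camera("top"); W=world(p); f=p["frame"].astype(int)
m=np.all((W>[.48,-.3,zt-.012])&(W<[.68,-.11,zt+.012]),-1)&(f.min(-1)>130)&(np.ptp(f,axis=-1)<30)
n,l,st,_=cv2.connectedComponentsWithStats(m.astype(np.uint8)); k=1+st[1:,4].argmax(); a=W[l==k]
A=np.c_[a[:,:2]-[.6,-.2],np.ones(len(a))]; print(len(a),"plane",np.linalg.lstsq(A,a[:,2],rcond=None)[0].round(4))
best=None
for d in np.arange(4,16,.25):
    t=np.deg2rad(d); u=a[:,0]*np.cos(t)+a[:,1]*np.sin(t); v=-a[:,0]*np.sin(t)+a[:,1]*np.cos(t)
    lo=np.percentile(v,1.5);hi=np.percentile(v,98.5); w=hi-lo
    if best is None or w<best[0]: best=(w,d,u.max(),np.percentile(u,99),lo,hi)
print("best w,angle",np.round(best,4)); t=np.deg2rad(best[1]); u=best[2]-.065-.0005; v=(best[4]+best[5])/2
print("origin est",u*np.cos(t)-v*np.sin(t),u*np.sin(t)+v*np.cos(t))
print("tcp pred",ax*57.3, s["tool_pos"][:2]+.112*np.array([np.cos(ax),np.sin(ax)]))
E
python3 far.py .167
```

```text
1070 plane [-0.0074  0.0029  0.1656]
best w,angle [ 0.0748  5.5     0.6048  0.6025 -0.2883 -0.2135]
origin est 0.5608539236753126 -0.19808003144200653
tcp pred 9.240090463080714 [ 0.56229851 -0.19963362]
```

>>> send_rows(
  plan=[
    {"jaw": 0.5,"slide": [-0.16,-0.55,0],"yaw": 0},
    {"jaw": 0.5,"slide": [0,0,1.5],"yaw": 0},
    {"jaw": 0.5,"slide": [0,0,2.5],"yaw": 0},
    {"jaw": 0.5,"slide": [0,0,2.5],"yaw": 0},
    {"jaw": 0.5,"slide": [0,0,1.5],"yaw": 0},
  ],
)

```text
time_s: 14.97
tool_pos: [0.4537, -0.2227, 0.0941]
eef_rot: [-0.001, -0.081, 0.997, 0.001]
ft_force: [-0.2, -0.3, -0.9]
gripper_width: 0.157
grasp_force: 88.0
```

>>> send_rows(
  plan=[
    {"jaw": 0.5,"slide": [0,0,0],"yaw": 0},
    {"jaw": 0.5,"slide": [0,0,0],"yaw": 0},
    {"jaw": 0.5,"slide": [0,0,0],"yaw": 0},
  ],
)

```text
time_s: 15.22
tool_pos: [0.4549, -0.2235, 0.0974]
eef_rot: [0.001, -0.081, 0.997, -0.001]
ft_force: [-0.5, 0.4, -0.9]
gripper_width: 0.157
grasp_force: 88.0
```

```bash
cat > edge.py <<'E'
from h import *
import sys
zt=float(sys.argv[1]); s=env.sense(); q=s["eef_rot"]; ax=2*np.arctan2(q[2],q[1])-np.pi
c,sn=np.cos(ax),np.sin(ax); pred=s["tool_pos"][:2]+.112*np.array([c,sn])
print(s["tool_pos"].round(4),"pred",pred.round(4),(ax*57.296).round(2))
_,p0,W0=wrist()
for nm,W in(("top",world(env.read_camera("top"))),("wrist",W0),("side",world(env.read_camera("side")))):
  d=W[...,:2]-pred; u=d[...,0]*c+d[...,1]*sn; v=-d[...,0]*sn+d[...,1]*c
  m=(np.abs(W[...,2]-zt)<.007)&(np.abs(u)<.075)&(np.abs(v)<.048)
  u,v,z=u[m],v[m],W[...,2][m]; 
  if len(u)<50: print(nm,len(u)); continue
  x=np.linalg.lstsq(np.c_[u,v,np.ones(len(u))],z,rcond=None)[0]
  print(nm,len(u),"slope u,v z0",x.round(4),"u",np.percentile(u,[.5,99.5]).round(4),"v",np.percentile(v,[.5,99.5]).round(4))
  def edge(s_,t_,lab,sg):
    b=np.arange(-.055,.06,.005); P=[]
    for lo in b:
      k=(s_>=lo)&(s_<lo+.005)
      if k.sum()>12: P.append((lo+.0025,(t_[k]*sg).max()*sg))
    if len(P)>3: P=np.array(P); f=np.polyfit(*P.T,1); print("  ",lab,len(P),"slope deg",np.degrees(f[0]).round(2),"med",np.median(P[:,1]).round(4),(P[:,1]*1000).round(1).tolist())
  edge(u[u<.063],v[u<.063],"left v+",1); edge(u[u<.063],v[u<.063],"right v-",-1); k=np.abs(v)<.037; edge(v[k],u[k],"far u+",1)
E
python3 edge.py .086
```

```text
[ 0.4549 -0.2235  0.0974] pred [ 0.5654 -0.2055] 9.28
top 948 slope u,v z0 [-0.0017 -0.0035  0.0877] u [-0.0559  0.0622] v [-0.0391  0.0388]
   left v+ 20 slope deg -0.22 med 0.0382 [37.1, 39.0, 37.8, 39.0, 38.4, 37.3, 38.5, 37.4, 38.6, 38.4, 37.1, 39.0, 37.6, 38.7, 38.3, 37.3, 38.4, 37.7, 36.9, 38.1]
   right v- 20 slope deg -31.08 med -0.0382 [24.4, -33.5, 12.9, 6.9, 1.3, -5.1, -12.7, -33.5, -39.1, -38.1, -39.8, -38.2, -38.9, -37.2, -39.5, -39.2, -38.4, -39.5, -38.4, -38.5]
   far u+ 16 slope deg -0.26 med 0.0616 [60.0, 61.4, 61.4, 61.7, 62.0, 62.4, 61.7, 62.1, 62.5, 61.2, 61.2, 61.5, 61.1, 62.5, 62.4, 58.4]
wrist 1314 slope u,v z0 [-0.0158  0.0012  0.0871] u [-0.0712 -0.0509] v [-0.0125  0.0137]
   far u+ 6 slope deg 0.34 med -0.0511 [-51.5, -50.9, -49.8, -51.6, -50.3, -51.2]
side 5
```

By the top camera the sheet is level and square, centred sideways and about 2 mm short lengthways. Its gap to the cake is about 34 mm. Next: nudge it and lower 24 mm.

>>> send_rows(
  plan=[
    {"jaw": 0.5,"slide": [-0.18,0.1,0],"yaw": -0.005},
    {"jaw": 0.5,"slide": [0,0,0.8],"yaw": 0},
    {"jaw": 0.5,"slide": [0,0,0.8],"yaw": 0},
    {"jaw": 0.5,"slide": [0,0,0.4],"yaw": 0},
    {"jaw": 0.5,"slide": [0,0,0.2],"yaw": 0},
  ],
)

```text
time_s: 15.78
tool_pos: [0.4554, -0.2213, 0.0731]
eef_rot: [-0.001, -0.083, 0.997, 0.001]
ft_force: [0.4, 0.3, -0.4]
gripper_width: 0.16
grasp_force: 88.0
```

>>> send_rows(
  plan=[
    {"jaw": 0.5,"slide": [0,0,0],"yaw": 0},
    {"jaw": 0.5,"slide": [0,0,0],"yaw": 0},
    {"jaw": 0.5,"slide": [0,0,0],"yaw": 0},
    {"jaw": 0.5,"slide": [0,0,0],"yaw": 0},
  ],
)

```text
time_s: 16.12
tool_pos: [0.456, -0.2218, 0.0745]
eef_rot: [0.0, -0.083, 0.997, -0.0]
ft_force: [0.5, -0.2, -0.7]
gripper_width: 0.154
grasp_force: 88.0
```

```bash
python3 edge.py .064
python3 - <<'E'
from h import *
p=env.read_camera("side"); W=world(p); cv2.imwrite("pics/fin.png",cv2.resize(p["frame"][170:330,260:460],None,fx=3.7,fy=3.7)[:,:,::-1])
W=world(env.read_camera("top")); q=sel(W,[.53,-.08,.0805],[.62,.015,.12]); print("lid",np.round(rect(q)[0],1),q[:,2].max())
E
```

```text
[ 0.456  -0.2218  0.0745] pred [ 0.5664 -0.2032] 9.58
top 923 slope u,v z0 [-0.0108 -0.0027  0.0647] u [-0.0545  0.062 ] v [-0.0391  0.0387]
   left v+ 19 slope deg -0.81 med 0.0382 [39.4, 38.6, 37.9, 38.7, 37.7, 38.7, 38.4, 37.3, 38.3, 37.5, 37.2, 38.7, 36.9, 38.3, 37.2, 36.7, 38.4, 36.8, 38.2]
   right v- 19 slope deg -25.42 med -0.0379 [-38.5, 13.1, 7.2, 1.2, -4.6, -13.6, -37.2, -37.5, -39.9, -37.0, -39.0, -37.6, -37.9, -39.0, -37.9, -39.2, -39.5, -38.4, -40.0]
   far u+ 16 slope deg -0.17 med 0.0617 [62.4, 60.3, 62.0, 62.1, 60.8, 60.4, 61.5, 60.2, 61.9, 62.6, 60.0, 61.4, 62.3, 61.9, 62.3, 59.4]
wrist 1317 slope u,v z0 [-0.0128  0.0046  0.0643] u [-0.071  -0.0508] v [-0.0124  0.0137]
   far u+ 6 slope deg 0.49 med -0.0508 [-52.0, -50.7, -50.1, -50.9, -50.6, -51.6]
side 8
lid [575.6 -32.7] 0.09889613630872952
```

View pics/fin.png

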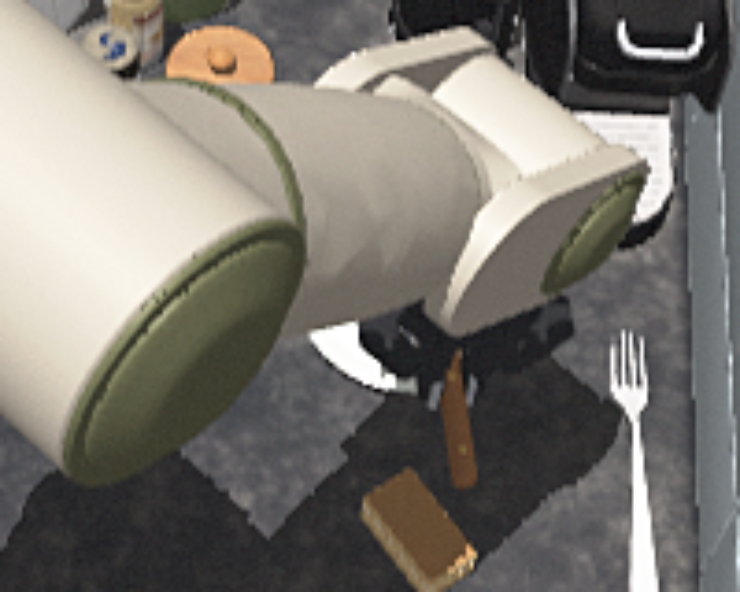

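The side view shows the handle held at (458,420), clear of the small cake, with the fork undisturbed. The top-camera fit puts the sheet within 2 mm of the cake's centre, level, at a gap of about 11 mm, with the lid still on the can. Handing in.

```bash
python3 -c "
from station import env
print(env.hand_in())"
```

```text
the job is handed in; nothing more can be done
None
```

The job is handed in at about 16 s of the 64 s limit: the lid is fully home on the dredger and released. The arm still holds the stencil level about 11 mm above the cake, squared to within about half a degree and centred to within about 2 mm; the hand-in gave no verdict.

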